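# Push the stuck feed screw out of the mincer

## Robot

A 6-joint arm with a two-finger parallel gripper is mounted at the origin on a cart in front of the work surface, level with it; the furniture and walls round the work are solid. World frame = base frame: x ahead of the robot, y to its left, z up, the work surface at z = 0. Lengths are in mm, angles in rad, forces in N, time in s.
With the tool pointing down it reaches from about 350 to 975 mm from the base axis. Payload 7.1 kg.
Tool frame: the origin (TCP) lies at the centre of the arm's flange, where the gripper is bolted on; the fingertips stand 182 mm ahead of it and the grasp point (between the pads) lies 163 mm ahead of it; z points along the fingers, y is the line along which they close (so a half turn about z gives the same grasp; the last joint's range is limited). The gripper opens to 88 mm and grips with 3 to 60 N. Pads are 20 mm wide; open, the fingers measure 115 mm over their backs; the gripper's body (75 mm by 178 mm) begins 61 mm behind the grasp point.
Start: joints at [1.299, 0.423, 1.63, -0, 1.089, -0.019], TCP at [156.291, 605.128, 404.675] pointing down, gripper open.
Joint ranges: [-3, 3], [-0.9, 2.11], [0.09, 2.58], [-1.31, 4.45], [0.11, 2.69], [-2.54, 2.54]. Speed limits (rad/s): [2.39, 2.39, 3.01, 3.14, 3.14, 3.14].

## Interface

Orientations are given as a rotation vector (axis times angle).
In Python, from workcell import readout, get_image, ctrl gives the robot as it stands.
- The arm moves only by the tool step_arm, never from a script. Its argument "targets" is a list that holds one entry, the list of rows, each a list of 7 numbers: the shift along the world's x, y, z as a fraction of full scale, then the turn, a rotation vector about the world's x, y, z as a fraction of full scale, then the opening, from 0 (shut) to 1 (fully open). In form: [[[dx, dy, dz, wx, wy, wz, claw], ...]]. A call has exactly 5 rows; each row shifts and turns the commanded pose from where the row before left it; what a row does not reach is not made up. Full scale, the value 1, is 0.05 m for a shift and 4 degrees for a turn. A row lasts 1/8 s, in which the tool goes at most 62.5 mm and 10.7 degrees, less where a joint would pass 70% of its speed; a pose out of reach is approached as far as the arm can. A call with a number of a shift or a turn outside -1 to 1 is refused whole. A call with a gripper value outside its range is refused whole. The fingers move at their own pace and stop on an object; the grip force is fixed at half the most. Time passes only in rows, so rows that do not move let the fingers close, or fill a call up. It gives the time, the measured TCP pose, the force, the opening and the grip force at its end, in the units of the state.
- readout.get_obs(): the state, without advancing time (a new reading comes with each control period).
- get_image(name): name is "scene" or "top"; returns a dict with "pixels" (384x512x3 uint8, red, green, blue), "intrinsics" (3x3 intrinsics, pixels), "extrinsics" (4x4, takes a point from world to camera coordinates). Camera axes: x right, y down, z forward; pixel columns grow to the right and rows downward; lengths in mm; the calibration is good to about 2 mm. A picture is of the moment at which its call begins. There is no depth.
- ctrl.close_job(): hands the job in; it is judged then, once.
The state is a dict: "t": time; "qpos": joint angles; "qvel": joint speeds; "joint_torque": joint torques, N m; "ee_pos": TCP position; "orientation": TCP orientation; "ft_force": force on the tool from outside, world axes, zero at the start; "moment": the same for the moment, N m; "width": finger opening in mm; "grasp_force": force on a finger pad.
Only numpy, scipy, OpenCV 4.12 (cv2) and the standard library are available. Lean on these libraries where they do the work, as an engineer would, in place of code of your own. Each camera call takes 0.05 s, during which the arm holds its last target. There are 200 camera calls.

## Task

The hand mincer is being taken apart for washing, but its feed screw is stuck in the barrel. Take the wooden pusher from the black glass board, feed its rod into the round bearing at the back of the mincer and push the screw straight out of the front so that it drops into the white tub, then lay the pusher back on the board. Feel your way in and push gently, so that neither the bearing nor the screw is ever forced (20 N is plenty); do not touch the screw with the gripper, and leave everything else where it is.

Things in the scene. Friction and masses are not known exactly. Their poses are not given: they have to be found in the camera images.
- mincer: Hand mincer: white suction foot (100 mm across, fixed to the worktop) and white neck carrying a metal head. This is the foot's pose. Origin: under the middle of the foot, on the worktop; z up, +x the way the screw comes out along the level bore, +y to the left of that. A feed throat, 58 mm across, stands on the barrel 24 mm ahead of the origin, up to 219 mm.
- bearing (a point): Where the hole in the bearing's face would be if the head stood straight: 61.5 mm behind and 165 mm above the mincer's origin, mincer's axes. Grey nylon bearing: flat face 29 mm across facing -x, hole 17.5 mm wide and 26 mm deep, then 22 mm wide for 20 mm, then the barrel (51 mm bore). The true hole lies up to 4.5 mm higher or lower and 4.3 mm to either side (see lean_line).
- lean_line (a point): 28 mm ahead of the mincer's origin, 10 mm up. The head stands askew on its foot, unmeasured, each time anew: leaning fore or aft up to 0.05 rad about the level cross line through this point (bearing higher means farther forward, up to 7.8 mm; lower means farther back, in proportion) and swivelled up to 0.05 rad about the vertical line 24 mm ahead of the origin. It does not yield under 25 N.
- mouth (a point): Middle of the barrel's open mouth if the head stood straight: 75 mm ahead of the mincer's origin, 165 mm up, 136.5 mm from the bearing's face; mincer's axes.
- screw: Steel feed screw, stuck in the barrel: flight 44 mm across, 80 mm long, with a shank 13 mm thick, 12 mm long behind it; 0.15 to 0.31 kg. Origin: on its axis, mid-flight; +x to its front. Its shank end starts 36 to 56 mm inside the bearing's face; about 8 to 18 N along the bore keep it moving; it tips out of the mouth when the rod is some 105 to 130 mm inside the bearing's face.
- pusher: Wooden pusher, 0.11 kg: square handle 80 mm long, 28 x 28 mm thick, with a straight round rod of 16 mm diameter that stands 150 mm out of it and ends flat. Lies on the board with the rod level, clear of it, pointing left. Origin: middle of the handle, on the rod's axis (22 mm above the worktop as it lies); +x along the rod to its tip, z up.
- pusher_tip (a point): Middle of the flat end of the pusher's rod, 190 mm from the middle of the handle; axes as the pusher.
- tub: White open plastic tub, loose, 155 x 213 x 128 mm, its near end under the mincer's mouth. Origin: centre of its underside; y along its long side, z up. Inside at least 120 x 180 mm, floor 3 mm thick.
- board: Black glass worktop saver, 385 x 285 mm, fixed; its top is 8 mm above the worktop. Origin: centre of its underside; x along its long side, z up.
- lock_ring: Ribbed aluminium ring of the mincer, 80 mm across, 22 mm high, lying on the board beyond the pusher. Origin: centre of its underside. Leave alone.
- hole_plate: Steel mincing plate with holes, 54 mm across, 5 mm thick, lying on the board beyond the pusher. Origin: centre of its underside. Leave alone.
- pepper_mill: Dark wooden pepper mill, 58 mm across, 170 mm tall, behind the mincer. Origin: centre of its underside. Leave alone.
- salt_shaker: Grey and clear salt shaker, 44 mm across, 90 mm tall, behind the mincer. Origin: centre of its underside. Leave alone.

How it is judged (in metres and radians):
On the way, in this order (a step that is already met when the one before it is completed fails the run):
1. the pusher's rod is in the bearing at the back of the mincer (x of pusher_tip in the frame of mincer between -0.045 and 0.1 m and y of pusher_tip in the frame of mincer between -0.012 and 0.012 m and z of pusher_tip in the frame of mincer between 0.153 and 0.177 m), for 0.1 s.
2. the feed screw has dropped into the tub (x of screw in the frame of tub between -0.06 and 0.06 m and y of screw in the frame of tub between -0.088 and 0.088 m and z of screw in the frame of tub below 0.09 m), for 0.2 s.
At the end, for the whole second after the job is handed in: The screw lies at rest inside the tub (its middle within the tub's walls and less than 90 mm above the tub's underside), the tub is within 50 mm of where it stood, and the pusher lies flat and at rest on the glass board (the middle of its handle over the board) (all of step 2 and linear speed of each of screw, pusher below 0.03 m/s and x of pusher in the frame of board between -0.18 and 0.18 m and y of pusher in the frame of board between -0.13 and 0.13 m and z of pusher in the frame of board between 0.016 and 0.029 m and height (world z) of pusher_tip between 0.01 and 0.036 m and distance of tub from where it was at the start of the episode below 0.05 m); the robot touches nothing.
It fails at once if the pusher bears on the mincer (its nylon bearing, barrel or edge) with more than 25 N (contact force between pusher and mincer above 25 N).
It fails at once if the pusher presses on the feed screw with more than 25 N (contact force between pusher and screw above 25 N).
It fails at once if the gripper's fingers touch the feed screw (contact force between the fingers and screw above 0.5 N).
It fails at once if a bystander (lock ring, mincing plate, pepper mill, salt shaker) is moved by more than 30 mm (distance of any of lock_ring, hole_plate, pepper_mill, salt_shaker from where it was at the start of the episode above 0.03 m).
It also fails if it takes over 72 s, if anything falls off the work surface, if the arm or the gripper's body presses on something with over 40 N, if the wrist force passes 120 N, or if a joint passes its speed limit or range.

## Working session

There is one attempt and no reset: what is moved stays moved. The work goes in short steps, Python scripts to look and compute and a tool call to move; the robot and the scene stay as the last step left them, time stands still between calls to the robot, and variables do not carry over. Pictures are saved under pics/ and viewed, at most 10 in all, crops included, and the job is handed in when it is done.

Besides the shell and the picture viewer there is one more tool, called after "Emit:" by a JSON object that holds its "fn" and its "kwargs". step_arm: Moves the arm, as the interface text tells. Shift numbers are shares of 0.05 m and turn numbers shares of 4 degrees, none past 1 either way. Its arguments: {"type":"object","properties":{"targets":{"type":"array"}},"required":["targets"]}

```bash
ls; mkdir -p pics
cat > h.py <<'E'
import numpy as np, cv2
from workcell import readout, get_image, ctrl
def shot(n,f=None):
    d=get_image(n); p=d["pixels"]
    if f: cv2.imwrite(f"pics/{f}.png",cv2.cvtColor(p,cv2.COLOR_RGB2BGR))
    return p,np.array(d["intrinsics"]),np.array(d["extrinsics"])
def ray(K,E,uv):
    R,t=E[:3,:3],E[:3,3]; c=-R.T@t
    d=R.T@np.linalg.inv(K)@np.array([uv[0],uv[1],1.]); return c,d/np.linalg.norm(d)
def plane(K,E,uv,z):
    c,d=ray(K,E,uv); return c+d*(z-c[2])/d[2]
def proj(K,E,P):
    q=K@(E[:3,:3]@np.array(P,float)+E[:3,3]); return q[:2]/q[2]
E
python3 - <<'E'
from h import *
a,K,E=shot("scene","s0"); b,K2,E2=shot("top","t0")
np.savez("c.npz",K=K,E=E,K2=K2,E2=E2)
print(ray(K,E,(256,192)),ray(K2,E2,(256,192)),K2)
o=readout.get_obs(); print(o)
E
```

```text
pics
(array([-173.48149885,  793.58745795,  909.56832898]), array([ 0.52119613, -0.62391887, -0.58230562])) (array([ 269.26031251,  -57.93704603, 1296.10355069]), array([ 0.21377532, -0.00864102, -0.97684464])) [[480.06349683   0.         250.2077727 ]
 [  0.         480.06349683 183.6916337 ]
 [  0.           0.           1.        ]]
{'t': 0.1, 'qpos': array([ 1.29900377e+00,  4.23753761e-01,  1.63058109e+00,  1.02453060e-05,
        1.08859073e+00, -1.90091676e-02]), 'qvel': array([ 0.00016836,  0.00051473, -0.0019954 ,  0.00219429, -0.00020294,
        0.00111641]), 'joint_torque': array([-2.25661229e-04, -5.45620930e+01, -2.74325556e+01,  6.45540236e-02,
        1.88567396e-02, -1.88796929e-05]), 'ee_pos': array([156.22734308, 604.91105995, 403.9986837 ]), 'orientation': array([-3.95996713e-01, -3.11633068e+00,  2.06947310e-03]), 'ft_force': array([-0.43433417, -0.0587039 , -0.11899676]), 'moment': array([-0.03814429,  0.04025733,  0.04095373]), 'grasp_force': 0.0, 'width': 88.02842353143339}
```

View pics/s0.png

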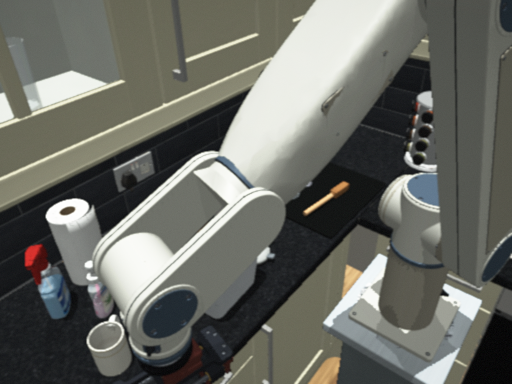

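View pics/t0.png

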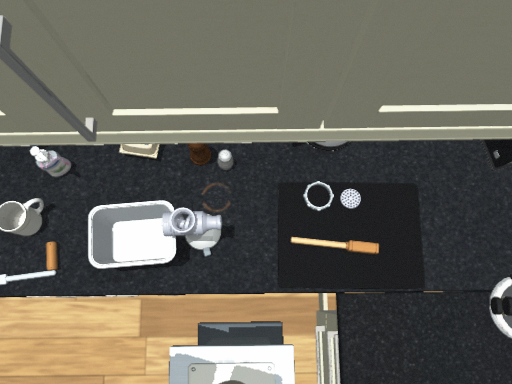

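The top view is unobstructed: the pusher's tip is at about (292,240) and its handle at about (363,247). The mincer is at (195,222) with its bearing to the right, and the tub is at (132,235). The scene view is blocked by the arm for now.

Run:
```python
from h import *
p=cv2.imread("pics/t0.png"); c=np.load("c.npz"); K,E=c["K2"],c["E2"]
h=cv2.cvtColor(p,cv2.COLOR_BGR2HSV)
m=cv2.inRange(h,(5,80,80),(25,255,255)); m[:,:280]=0;m[:,400:]=0;m[:200]=0;m[285:]=0
n,l,s,ce=cv2.connectedComponentsWithStats(m); print(s[1:],ce[1:])
ys,xs=np.nonzero(m); pts=np.c_[xs,ys].astype(np.float32)
W=np.array([plane(K,E,q,22)[:2] for q in pts])
mu=W.mean(0); u=np.linalg.svd(W-mu)[2][0]; u*=np.sign(u[1]); t=(W-mu)@u
print("axis",u,np.degrees(np.arctan2(-u[0],u[1])),"len",t.min(),t.max(),"tip",mu+u*t.max(),"mid",mu+u*(t.min()+40), mu+u*(t.max()-190))
for t0 in range(-120,140,15):
    k=abs(t-t0)<4; w=(W[k]-mu)@np.array([-u[1],u[0]]); print(t0,w.min().round(1),w.max().round(1),end=' | ')
b=[plane(K,E,q,8)[:2].round() for q in [(278,183),(418,183),(425,290),(277,288)]]; print("board",b)
print([plane(K,E,q,z).round() for q,z in [((182,222),219),((221,222),165),((203,238),10),((132,235),128),((318,195),11),((350,198),5)]])
crop=p[190:270,150:250]; cv2.imwrite("pics/t0c.png",cv2.resize(crop,(800,640),interpolation=cv2.INTER_CUBIC)[:600])
```

```text
[[290 237  89  17 628]] [[343.53184713 244.76910828]]
axis [0.11127413 0.99378975] -6.388768613707211 len -91.38883533700597 141.51210221590503 tip [ 417.86555305 -157.77042903] mid [ 396.40066962 -349.47340368] [ 396.72346891 -346.59048167]Traceback (most recent call last):
  File "<stdin>", line 11, in <module>
    return umr_minimum(a, axis, None, out, keepdims, initial, where)
ValueError: zero-size array to reduction operation minimum which has no identity
```

Run:
```python
from h import *
p=cv2.imread("pics/t0.png"); c=np.load("c.npz"); K,E=c["K2"],c["E2"]
b=[plane(K,E,q,8)[:2].round() for q in [(278,183),(418,183),(425,290),(277,288)]]; print("board",b)
for q,z in [((182,222),219),((221,222),165),((203,238),10),((132,235),128),((318,195),11),((350,198),5)]: print(q,plane(K,E,q,z).round())
crop=p[190:265,150:250]; cv2.imwrite("pics/t0c.png",cv2.resize(crop,(800,600),interpolation=cv2.INTER_CUBIC))
```

```text
board [array([ 576., -130.]), array([ 570., -516.]), array([ 283., -507.]), array([ 293., -120.])]
(182, 222) [438. 101. 219.]
(221, 222) [445.  16. 165.]
(203, 238) [426.  75.  10.]
(132, 235) [422. 236. 128.]
(318, 195) [ 540. -239.   11.]
(350, 198) [ 531. -327.    5.]
```

View pics/t0c.png

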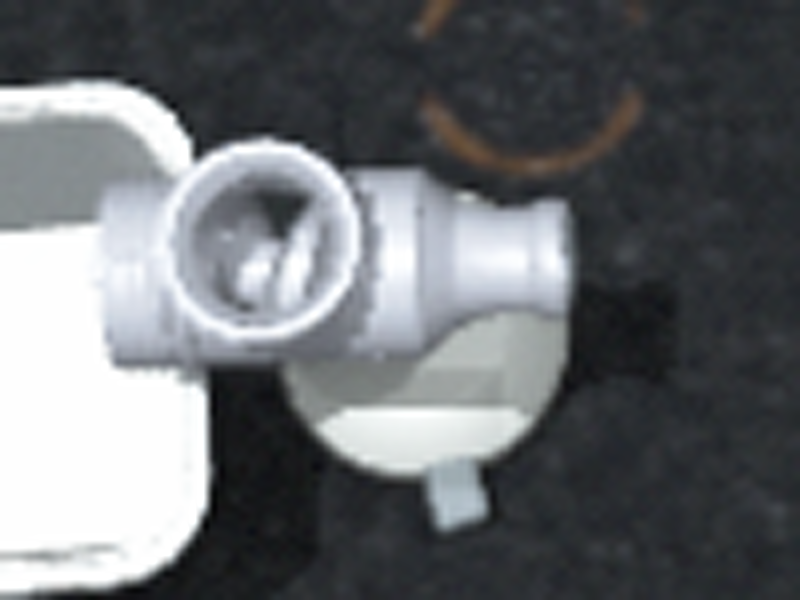

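The crop (8x, offset (150,190)) shows the barrel mouth centred at about (162.5,224.6) and the bearing face at about (221.9,222). The throat ring is at (182.9,220) and the foot centre at (203.4,231.8).

Run:
```python
from h import *
c=np.load("c.npz"); K,E=c["K2"],c["E2"]
P=lambda q,z:plane(K,E,q,z).round(1)
m,b=P((162.5,224.6),165),P((221.9,222.0),165); print(m,b,np.linalg.norm(m-b),np.degrees(np.arctan2(-(m-b)[0],(m-b)[1])))
t=P((182.9,220),219);f=P((203.4,231.8),15);print("throat",t,"foot",f)
u=np.array([m[0]-b[0],m[1]-b[1]]);u/=np.linalg.norm(u)
print("throat proj along",(t[:2]-b[:2])@u, "lat",np.cross(np.r_[u,0],np.r_[t[:2]-b[:2],0])[2], "foot",(f[:2]-b[:2])@u,np.cross(np.r_[u,0],np.r_[f[:2]-b[:2],0])[2])
for r in (200/8+190,312/8+190): print(P((221.9,r),165))
```

```text
[440.6 155.4 165. ] [444.9  14.2 165. ] 141.26545933100562 1.7443040540451176
throat [442.3  99.2 219. ] foot [442.4  73.4  15. ]
throat proj along 85.03975463564214 lat 0.011467771440173635 foot 59.248665877964974 0.6968440867724319
[461.8  14.2 165. ]
[428.2  14.2 165. ]
```

Emit:
{"fn": "step_arm", "kwargs": {"targets": [[[0.96, -0.9, 0.4, 0, 0, -0.9, 1], [0.96, -0.95, 0.4, 0, 0, -1, 1], [0.96, -0.95, 0.4, 0, 0, -1, 1], [0.96, -0.95, 0.4, 0, 0, -1, 1], [0.96, -0.95, 0.2, 0, 0, -1, 1]]]}}

```text
t: 0.72
ee_pos: [372.7, 392.8, 486.1]
orientation: [0.923, 3.002, 0.002]
ft_force: [1.1, 0.5, -0.5]
width: 87.5
grasp_force: 0.0
```

Emit:
{"fn": "step_arm", "kwargs": {"targets": [[[0, -0.95, 0, 0, 0, -1, 1], [0, -0.95, 0, 0, 0, -1, 1], [0, -0.95, 0, 0, 0, -1, 1], [0, -0.95, 0, 0, 0, -1, 1], [0, -0.95, 0, 0, 0, -1, 1]]]}}

```text
t: 1.35
ee_pos: [371.3, 155.3, 485.1]
orientation: [1.431, 2.797, -0.0]
ft_force: [0.1, 0.5, 0.1]
width: 88.1
grasp_force: 0.0
```

Emit:
{"fn": "step_arm", "kwargs": {"targets": [[[0, -0.95, 0, 0, 0, -1, 1], [0, -0.95, 0, 0, 0, -1, 1], [0, -0.95, 0, 0, 0, -1, 1], [0, -0.95, 0, 0, 0, -1, 1], [0, -0.95, 0, 0, 0, -1, 1]]]}}

```text
t: 1.98
ee_pos: [371.2, -82.2, 485.3]
orientation: [1.895, 2.505, 0.0]
ft_force: [1.1, -0.3, -0.1]
width: 87.7
grasp_force: 0.0
```

Emit:
{"fn": "step_arm", "kwargs": {"targets": [[[0, -0.95, -0.5, 0, 0, -1, 1], [0, -0.95, -0.5, 0, 0, -1, 1], [0, -0.95, -0.5, 0, 0, -1, 1], [0, -0.95, -0.5, 0, 0, -1, 1], [0, -0.95, -0.5, 0, 0, -1, 1]]]}}

```text
t: 2.6
ee_pos: [371.3, -319.8, 359.3]
orientation: [-2.302, -2.138, -0.0]
ft_force: [0.4, 0.1, 0.7]
width: 87.9
grasp_force: 0.0
```

Run:
```python
from h import *
a,K,E=shot("scene","s1")
P=proj(K,E,(443,73,165)); print(P); x,y=P.astype(int)
for n,q in dict(mouth=(440.6,152,165),bear=(444.9,17,165),rim=(442.3,99.2,219)).items(): print(n,proj(K,E,q))
c=a[y-45:y+45,x-60:x+60]; print(x-60,y-45)
cv2.imwrite("pics/s1c.png",cv2.cvtColor(cv2.resize(c,(800,600),interpolation=cv2.INTER_CUBIC),cv2.COLOR_RGB2BGR))
```

```text
[252.61664799 211.1037753 ]
mouth [234.69224509 226.02372981]
bear [264.37500202 201.24625395]
rim [246.04950807 200.21442219]
192 166
```

View pics/s1c.png

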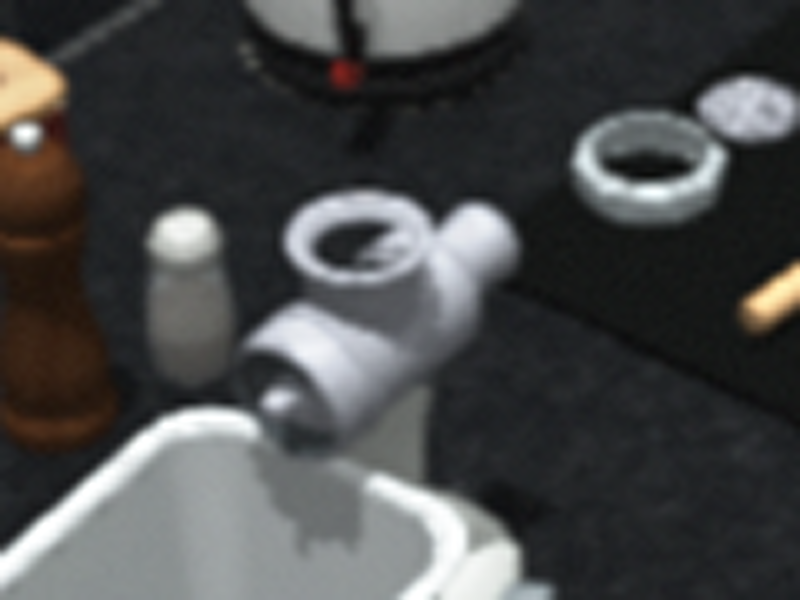

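Emit:
{"fn": "step_arm", "kwargs": {"targets": [[[0.1, -0.1, -0.6, 0, 0, -0.1, 1], [0.1, -0.1, -0.6, 0, 0, -0.1, 1], [0.1, -0.1, -0.6, 0, 0, -0.1, 1], [0.1, -0.13, -0.6, 0, 0, -0.1, 1], [0.11, -0.13, -0.6, 0, 0, -0.14, 1]]]}}

```text
t: 3.28
ee_pos: [397.2, -346.3, 209.1]
orientation: [-2.339, -2.097, 0.0]
ft_force: [0.2, 0.2, -0.3]
width: 87.7
grasp_force: 0.0
```

The crop (scale 6.67, offset (192,166)) shows the mouth centre at about (293,380), the throat rim at (360,238) and the bearing end at about (482,243). The throat looks to be leaning back a little, so I'll triangulate.

Run:
```python
from h import *
c=np.load("c.npz"); K1,E1,K,E=c["K"],c["E"],c["K2"],c["E2"]
T=lambda X,Y:((X+.5)/8-.5+150,(Y+.5)/8-.5+190)
S=lambda X,Y:((X+.5)*.15-.5+192,(Y+.5)*.15-.5+166)
def tri(a,b):
    c1,d1=ray(K,E,a);c2,d2=ray(K1,E1,b)
    s=np.linalg.lstsq(np.c_[d1,-d2],c2-c1,rcond=None)[0]
    p,q=c1+d1*s[0],c2+d2*s[1]; return ((p+q)/2).round(1),np.linalg.norm(p-q).round(1)
print("throat",tri(T(264,238),S(360,238)))
print("mouth top edge z192",plane(K,E,T(100,277),192).round(1),"face low z150",plane(K,E,T(574,257),150).round(1),"foot",plane(K,E,T(427,334),15).round(1))
mo=plane(K,E,T(100,277),192)
for n,q,s in (("mouth",(mo[0],mo[1],165),(293,380)),("bear",(444,17,165),(482,243)),("bear-",(444,13,161),(482,243))):
    pr=proj(K1,E1,q); J=(proj(K1,E1,np.array(q)+[0,0,10])-pr)/10; print(n,pr-np.array(S(*s)),J)
# kettle-free check of calibration: salt shaker base / ring centre both views
print("ring",tri((318.0,195.5),S(650,163)))
```

```text
throat (array([444. , 100.2, 215.5]), np.float64(1.1))
mouth top edge z192 [437.4 151.4 192. ] face low z150 [448.   16.6 150. ] foot [443.7  74.6  15. ]
mouth [0.21359302 3.78405775] [-0.01995728 -0.28753872]
bear [ 0.74635037 -0.66635799] [-0.00487625 -0.27884746]
bear- [ 1.61463812 -0.22500179] [-0.00444818 -0.2775468 ]
ring (array([ 535.4, -237.5,   21.5]), np.float64(1.7))
```

Emit:
{"fn": "step_arm", "kwargs": {"targets": [[[0, -0.03, -0.16, 0, 0, 0, 1], [0, 0, -0.16, 0, 0, 0, 1], [0, 0, 0, 0, 0, 0, 0], [0, 0, 0, 0, 0, 0, 0], [0, 0, 0, 0, 0, 0, 0]]]}}

```text
t: 3.9
ee_pos: [397.3, -347.8, 195.0]
orientation: [2.338, 2.096, 0.0]
ft_force: [-0.0, 0.8, -0.6]
width: 61.2
grasp_force: 0.0
```

Emit:
{"fn": "step_arm", "kwargs": {"targets": [[[0, 0, 0, 0, 0, 0, 0], [0, 0, 0, 0, 0, 0, 0], [0, 0, 0, 0, 0, 0, 0], [0, 0, 0, 0, 0, 0, 0], [0, 0, 0, 0, 0, 0, 0]]]}}

```text
t: 4.53
ee_pos: [397.1, -347.7, 194.3]
orientation: [-2.339, -2.097, 0.0]
ft_force: [0.1, -0.1, 1.1]
width: 28.1
grasp_force: 30.0
```

Emit:
{"fn": "step_arm", "kwargs": {"targets": [[[0, 0, 0, 0, 0, 0, 0], [0, 0, 0.3, 0, 0, 0, 0], [0, 0, 0.6, 0, 0, 0, 0], [0, 0, 0.8, 0, 0, 0, 0], [0, 0, 0.8, 0, 0, 0, 0]]]}}

```text
t: 5.15
ee_pos: [397.0, -347.5, 321.1]
orientation: [2.339, 2.097, 0.0]
ft_force: [0.4, -0.5, -0.6]
width: 27.8
grasp_force: 30.0
```

Emit:
{"fn": "step_arm", "kwargs": {"targets": [[[0.22, 0.57, 0.06, 0, 0, 0.4, 0], [0.22, 0.57, 0.06, 0, 0, 0.4, 0], [0.22, 0.57, 0.06, 0, 0, 0.4, 0], [0.22, 0.57, 0.06, 0, 0, 0.4, 0], [0.22, 0.5, 0.06, 0, 0, 0.42, 0]]]}}

```text
t: 5.78
ee_pos: [452.3, -207.6, 335.2]
orientation: [2.184, 2.258, 0.0]
ft_force: [0.3, -0.6, -1.2]
width: 27.8
grasp_force: 30.0
```

Run:
```python
from h import *
a,K,E=shot("top","t1"); b,K1,E1=shot("scene","s2")
print(readout.get_obs()["ee_pos"].round(1),readout.get_obs()["orientation"].round(3))
top=cv2.resize(a[195:255,190:290],(800,480),interpolation=cv2.INTER_CUBIC)
cv2.imwrite("pics/t1c.png",cv2.cvtColor(top,cv2.COLOR_RGB2BGR))
sc=cv2.resize(b[170:245,225:325],(800,600),interpolation=cv2.INTER_CUBIC)
cv2.imwrite("pics/s2c.png",cv2.cvtColor(sc,cv2.COLOR_RGB2BGR))
```

```text
[ 452.7 -207.   335.3] [2.182e+00 2.259e+00 1.000e-03]
```

View pics/t1c.png

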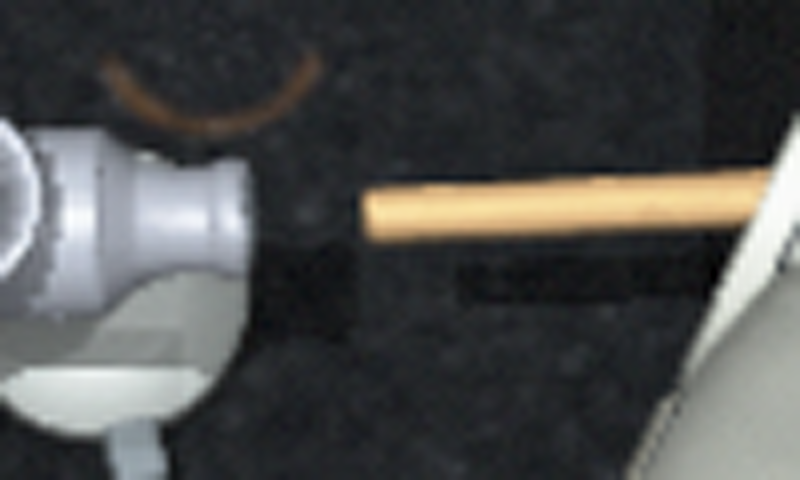

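View pics/s2c.png

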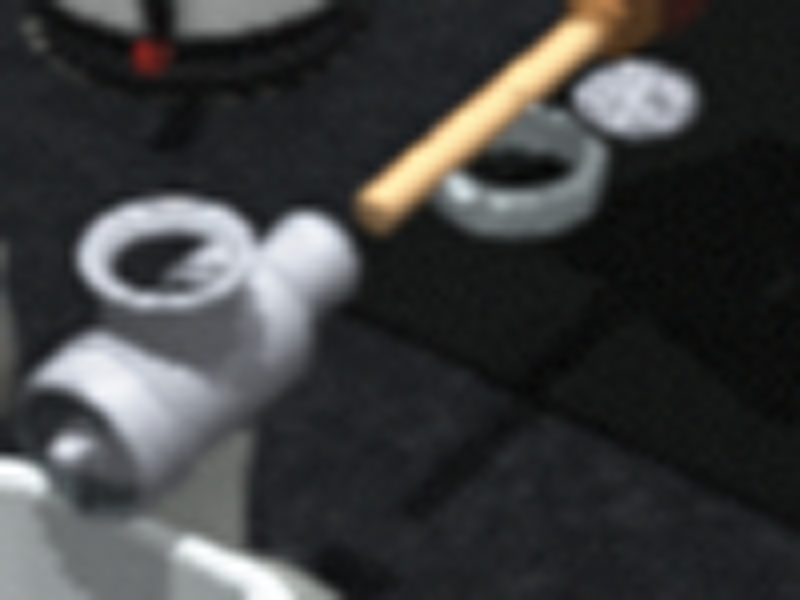

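Top crop (8x, offset (190,195)): the rod axis passes (370,215) and (700,201), nearly parallel to the bore, about 4 crop px below the bearing centre (250,216). Scene crop: the rod axis runs (377,212) to (592,40), about 8 crop px below and right of the bearing collar's axis.

Run:
```python
from h import *
c=np.load("c.npz"); K,E=c["K"],c["E"]
p0=np.array([445,0,164.]);n=np.array([.625,.78])
for d in np.eye(3): print(((proj(K,E,p0+5*d)-proj(K,E,p0-5*d))*.8).round(2), (proj(K,E,p0+5*d)-proj(K,E,p0-5*d))@n*.8)
# scene image: is bore direction level? image direction of level bore
u=np.array([-.0304,.9995,0]);a=proj(K,E,p0+20*u);b=proj(K,E,p0-120*u);print((b-a)/np.linalg.norm(b-a),proj(K,E,p0+152*u))
# rod dir with orientation
from scipy.spatial.transform import Rotation as R
r=R.from_rotvec(readout.get_obs()["orientation"]).as_matrix();print(r.round(4))
```

```text
[-2.18 -0.98] -2.1283717057275555
[-1.68  1.31] -0.02448864249990785
[-0.03 -2.21] -1.7395136874761947
[ 0.7682131  -0.64019421] [234.7933003  226.32696821]
[[-3.490e-02  9.994e-01  1.100e-03]
 [ 9.994e-01  3.490e-02 -2.000e-04]
 [-2.000e-04  1.100e-03 -1.000e+00]]
```

Emit:
{"fn": "step_arm", "kwargs": {"targets": [[[0.01, 0.1, 0.03, 0, 0, 0, 0], [0.005, 0.1, 0.03, 0, 0, 0, 0], [-0.003, 0.1, 0, 0, 0, 0, 0], [-0.003, 0.1, 0, 0, 0, 0, 0], [-0.003, 0.06, 0, 0, 0, 0, 0]]]}}

```text
t: 6.5
ee_pos: [452.3, -185.5, 337.2]
orientation: [-2.186, -2.256, 0.0]
ft_force: [0.5, 1.0, -1.0]
width: 27.7
grasp_force: 30.0
```

Run:
```python
from h import *
a,K,E=shot("top","t2"); b,K1,E1=shot("scene","s3")
print(readout.get_obs()["ee_pos"].round(1),readout.get_obs()["ft_force"].round(1))
top=cv2.resize(a[205:240,200:260],(800,467),interpolation=cv2.INTER_CUBIC)
sc=cv2.resize(b[175:225,235:302],(800,597),interpolation=cv2.INTER_CUBIC)
o=np.vstack([cv2.resize(top,(514,300)),cv2.resize(sc,(402,300)) if 0 else np.zeros((0,514,3),np.uint8)])
o=np.hstack([cv2.resize(top,(420,245)),np.zeros((245,0,3),np.uint8)])
canvas=np.zeros((600,800,3),np.uint8); canvas[:280,:480]=cv2.resize(top,(480,280)); canvas[300:600,:402]=cv2.resize(sc,(402,300))
cv2.imwrite("pics/m3.png",cv2.cvtColor(canvas,cv2.COLOR_RGB2BGR))
```

```text
[ 452.4 -185.5  337.2] [ 0.1 -0.6 -1.1]
```

View pics/m3.png

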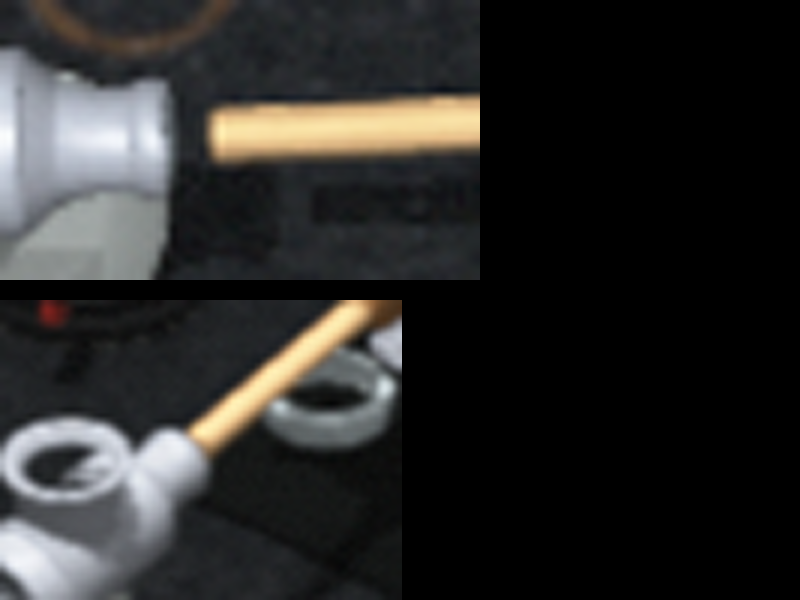

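Top crop: the rod (212,135) is in line with the bearing face centre (170,137), about 12 mm short of it. In the scene crop the rod is still very slightly low against the collar.

Emit:
{"fn": "step_arm", "kwargs": {"targets": [[[0, 0.05, 0.02, 0, 0, 0, 0], [-0.003, 0.05, 0, 0, 0, 0, 0], [0, 0.04, 0, 0, 0, 0, 0], [0, 0.03, 0, 0, 0, 0, 0], [0, 0.02, 0, 0, 0, 0, 0]]]}}

```text
t: 7.22
ee_pos: [452.3, -176.1, 338.3]
orientation: [2.185, 2.257, 0.0]
ft_force: [-0.8, 0.5, -1.1]
width: 27.9
grasp_force: 30.0
```

Emit:
{"fn": "step_arm", "kwargs": {"targets": [[[0, 0.02, 0, 0, 0, 0, 0], [0, 0.01, 0, 0, 0, 0, 0], [0, 0.01, 0, 0, 0, 0, 0], [0, 0.01, 0, 0, 0, 0, 0], [0, 0, 0, 0, 0, 0, 0]]]}}

```text
t: 7.85
ee_pos: [452.3, -173.7, 338.3]
orientation: [2.185, 2.257, -0.0]
ft_force: [-0.4, 0.3, -1.5]
width: 27.3
grasp_force: 30.0
```

Emit:
{"fn": "step_arm", "kwargs": {"targets": [[[0, 0.015, 0, 0, 0, 0, 0], [0, 0.01, 0, 0, 0, 0, 0], [0, 0.01, 0, 0, 0, 0, 0], [0, 0.01, 0, 0, 0, 0, 0], [0, 0, 0, 0, 0, 0, 0]]]}}

```text
t: 8.48
ee_pos: [452.2, -171.4, 338.2]
orientation: [-2.185, -2.257, 0.0]
ft_force: [-0.5, -0.4, -2.0]
width: 27.9
grasp_force: 30.0
```

Emit:
{"fn": "step_arm", "kwargs": {"targets": [[[0, 0.01, 0, 0, 0, 0, 0], [0, 0.01, 0, 0, 0, 0, 0], [0, 0.01, 0, 0, 0, 0, 0], [0, 0.01, 0, 0, 0, 0, 0], [0, 0, 0, 0, 0, 0, 0]]]}}

```text
t: 9.1
ee_pos: [452.3, -169.4, 338.2]
orientation: [-2.185, -2.257, 0.0]
ft_force: [-0.0, -0.2, -1.6]
width: 28.0
grasp_force: 30.0
```

Emit:
{"fn": "step_arm", "kwargs": {"targets": [[[0, 0.02, 0, 0, 0, 0, 0], [0, 0.02, 0, 0, 0, 0, 0], [0, 0.02, 0, 0, 0, 0, 0], [0, 0.01, 0, 0, 0, 0, 0], [0, 0, 0, 0, 0, 0, 0]]]}}

```text
t: 9.72
ee_pos: [452.3, -165.9, 338.2]
orientation: [-2.185, -2.257, 0.0]
ft_force: [-1.6, 0.4, -1.8]
width: 27.7
grasp_force: 30.0
```

Emit:
{"fn": "step_arm", "kwargs": {"targets": [[[0, 0.02, 0, 0, 0, 0, 0], [-0.002, 0.02, 0, 0, 0, 0, 0], [0, 0.02, 0, 0, 0, 0, 0], [-0.002, 0.02, 0, 0, 0, 0, 0], [0, 0, 0, 0, 0, 0, 0]]]}}

```text
t: 10.35
ee_pos: [452.1, -161.9, 338.2]
orientation: [-2.185, -2.257, -0.0]
ft_force: [-0.9, 0.4, -2.1]
width: 28.1
grasp_force: 30.0
```

Run:
```python
from h import *
a,K,E=shot("top","t4"); b,K1,E1=shot("scene","s4")
o=readout.get_obs();print(o["ee_pos"].round(1),o["ft_force"].round(1),o["moment"].round(2))
canvas=np.zeros((600,600,3),np.uint8); canvas[:280,:480]=cv2.resize(a[205:240,200:260],(480,280),interpolation=cv2.INTER_CUBIC); canvas[300:600,:402]=cv2.resize(b[175:225,235:302],(402,300),interpolation=cv2.INTER_CUBIC)
cv2.imwrite("pics/m4.png",cv2.cvtColor(canvas,cv2.COLOR_RGB2BGR))
```

```text
[ 452.1 -161.9  338.2] [-1.2 -0.2 -2.1] [-0.14  0.17  0.07]
```

View pics/m4.png

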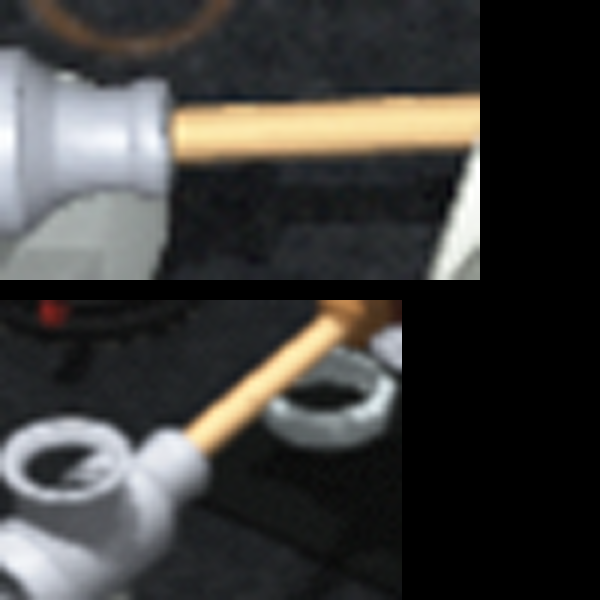

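The rod is visibly inside the bearing, its end hidden at (172,135) with small side forces. I'll continue gently, relieving those as they come.

Emit:
{"fn": "step_arm", "kwargs": {"targets": [[[-0.004, 0.02, -0.006, 0, 0, 0, 0], [-0.002, 0.02, 0, 0, 0, 0, 0], [0, 0.02, 0, 0, 0, 0, 0], [-0.002, 0.02, 0, 0, 0, 0, 0], [0, 0.01, 0, 0, 0, 0, 0]]]}}

```text
t: 11.08
ee_pos: [451.7, -157.4, 338.0]
orientation: [2.186, 2.257, 0.0]
ft_force: [-0.6, -0.7, -1.7]
width: 27.9
grasp_force: 30.0
```

Emit:
{"fn": "step_arm", "kwargs": {"targets": [[[-0.002, 0.02, 0, 0, 0, 0, 0], [0, 0.02, 0, 0, 0, 0, 0], [-0.002, 0.02, 0, 0, 0, 0, 0], [0, 0.02, 0, 0, 0, 0, 0], [0, 0.01, 0, 0, 0, 0, 0]]]}}

```text
t: 11.7
ee_pos: [451.5, -152.9, 338.0]
orientation: [2.186, 2.257, 0.0]
ft_force: [-0.5, 0.7, -1.5]
width: 28.0
grasp_force: 30.0
```

Emit:
{"fn": "step_arm", "kwargs": {"targets": [[[-0.002, 0.03, 0, 0, 0, 0, 0], [0, 0.03, 0, 0, 0, 0, 0], [-0.002, 0.03, 0, 0, 0, 0, 0], [0, 0.03, 0, 0, 0, 0, 0], [0, 0, 0, 0, 0, 0, 0]]]}}

```text
t: 12.32
ee_pos: [451.3, -146.9, 338.0]
orientation: [-2.185, -2.257, -0.0]
ft_force: [-0.7, 0.5, -2.1]
width: 27.7
grasp_force: 30.0
```

Emit:
{"fn": "step_arm", "kwargs": {"targets": [[[-0.002, 0.03, 0, 0, 0, 0, 0], [0, 0.03, 0, 0, 0, 0, 0], [-0.002, 0.03, 0, 0, 0, 0, 0], [0, 0.02, 0, 0, 0, 0, 0], [0, 0, 0, 0, 0, 0, 0]]]}}

```text
t: 12.95
ee_pos: [451.1, -141.4, 337.9]
orientation: [-2.185, -2.257, -0.0]
ft_force: [0.4, 0.3, -1.1]
width: 27.4
grasp_force: 30.0
```

Emit:
{"fn": "step_arm", "kwargs": {"targets": [[[-0.001, 0.02, 0, 0, 0, 0, 0], [0, 0.02, 0, 0, 0, 0, 0], [-0.001, 0.02, 0, 0, 0, 0, 0], [0, 0.02, 0, 0, 0, 0, 0], [-0.001, 0.02, 0, 0, 0, 0, 0]]]}}

```text
t: 13.58
ee_pos: [450.9, -136.4, 337.9]
orientation: [-2.186, -2.257, -0.0]
ft_force: [0.8, 0.3, -1.1]
width: 27.8
grasp_force: 30.0
```

Emit:
{"fn": "step_arm", "kwargs": {"targets": [[[-0.001, 0.02, 0, 0, 0, 0, 0], [0, 0.02, 0, 0, 0, 0, 0], [-0.001, 0.02, 0, 0, 0, 0, 0], [0, 0.02, 0, 0, 0, 0, 0], [-0.001, 0.02, 0, 0, 0, 0, 0]]]}}

```text
t: 14.2
ee_pos: [451.1, -132.2, 338.3]
orientation: [2.183, 2.256, -0.002]
ft_force: [-0.4, -10.3, -0.6]
width: 28.3
grasp_force: 30.0
```

Emit:
{"fn": "step_arm", "kwargs": {"targets": [[[0, 0.01, 0, 0, 0, 0, 0], [0, 0.01, 0, 0, 0, 0, 0], [-0.001, 0.01, 0, 0, 0, 0, 0], [0, 0.01, 0, 0, 0, 0, 0], [-0.001, 0.01, 0, 0, 0, 0, 0]]]}}

```text
t: 14.82
ee_pos: [451.3, -131.1, 338.6]
orientation: [2.179, 2.255, -0.004]
ft_force: [-1.9, -21.9, -0.2]
width: 27.8
grasp_force: 30.0
```

Emit:
{"fn": "step_arm", "kwargs": {"targets": [[[0, 0, 0, 0, 0, 0, 0], [0, 0, 0, 0, 0, 0, 0], [0, 0, 0, 0, 0, 0, 0], [0, 0, 0, 0, 0, 0, 0], [0, 0, 0, 0, 0, 0, 0]]]}}

```text
t: 15.45
ee_pos: [451.3, -131.2, 338.7]
orientation: [2.179, 2.255, -0.004]
ft_force: [-2.5, -20.5, 0.3]
width: 28.0
grasp_force: 30.0
```

Run:
```python
from h import *
a,K,E=shot("top","t5"); b,K1,E1=shot("scene","s5")
o=readout.get_obs();print(o["ee_pos"].round(1),o["ft_force"].round(1),o["moment"].round(2))
p=cv2.cvtColor(cv2.imread("pics/t4.png"),cv2.COLOR_BGR2RGB);q=cv2.cvtColor(cv2.imread("pics/s4.png"),cv2.COLOR_BGR2RGB)
cv=np.zeros((600,800,3),np.uint8)
f=lambda i:cv2.resize(i,(390,290),interpolation=cv2.INTER_CUBIC)
cv[:290,:390]=f(p[208:238,165:205]);cv[:290,400:790]=f(a[208:238,165:205])
cv[300:590,:390]=f(q[202:242,222:276]);cv[300:590,400:790]=f(b[202:242,222:276])
cv2.imwrite("pics/m5.png",cv2.cvtColor(cv,cv2.COLOR_RGB2BGR))
```

```text
[ 451.3 -131.2  338.7] [ -2.1 -19.2  -0.2] [-3.34  0.38  0.16]
```

View pics/m5.png

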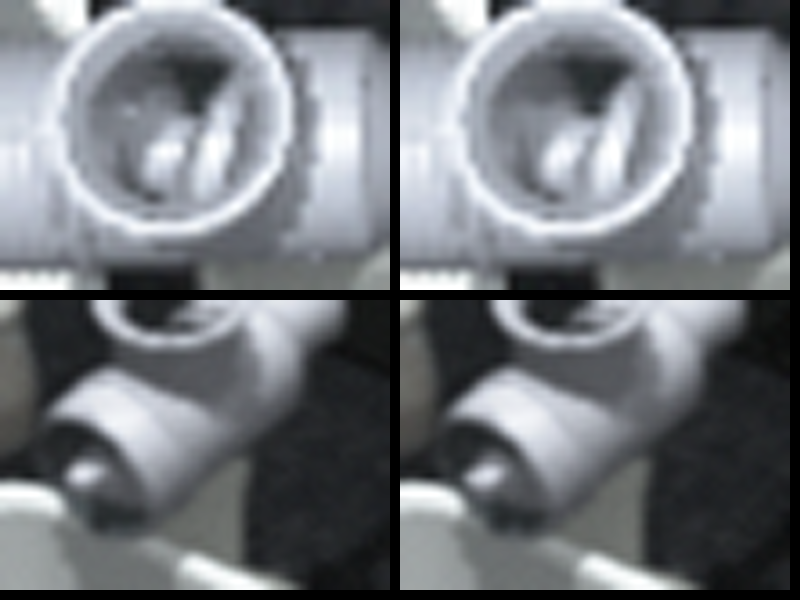

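The two throat views show the screw's flight maybe half a pixel further forward, so it's near breakaway. The moment agrees with a pure axial push, so the rod isn't wedged. I'll creep on.

Emit:
{"fn": "step_arm", "kwargs": {"targets": [[[0, 0.005, 0, 0, 0, 0, 0], [0, 0, 0, 0, 0, 0, 0], [-0.002, 0.003, 0, 0, 0, 0, 0], [0, 0, 0, 0, 0, 0, 0], [0, 0, 0, 0, 0, 0, 0]]]}}

```text
t: 16.18
ee_pos: [451.3, -131.0, 338.7]
orientation: [2.179, 2.254, -0.004]
ft_force: [-2.3, -21.4, 0.3]
width: 27.5
grasp_force: 30.0
```

Emit:
{"fn": "step_arm", "kwargs": {"targets": [[[-0.002, 0.004, 0, 0, 0, 0, 0], [0, 0, 0, 0, 0, 0, 0], [0, 0, 0, 0, 0, 0, 0], [0, 0, 0, 0, 0, 0, 0], [0, 0, 0, 0, 0, 0, 0]]]}}

```text
t: 16.8
ee_pos: [451.2, -130.8, 338.8]
orientation: [2.178, 2.254, -0.004]
ft_force: [-1.2, -21.8, -0.6]
width: 27.8
grasp_force: 30.0
```

Run:
```python
from h import *
for i in range(4):
    shot("top"); o=readout.get_obs();print(o["t"],o["ee_pos"].round(2),o["ft_force"].round(2),o["moment"].round(2))
from scipy.spatial.transform import Rotation as R
print(R.from_rotvec(o["orientation"]).as_matrix().round(4))
```

```text
16.85 [ 451.24 -130.86  338.8 ] [ -1.66 -23.01   0.27] [-3.76  0.38  0.15]
16.9 [ 451.23 -130.86  338.81] [ -1.8  -22.52  -0.47] [-3.77  0.4   0.15]
16.95 [ 451.23 -130.87  338.78] [ -1.89 -22.49   0.56] [-3.74  0.41  0.15]
17.0 [ 451.23 -130.87  338.81] [ -1.84 -22.2   -0.76] [-3.73  0.38  0.18]
[[-0.0341  0.9994  0.0029]
 [ 0.9994  0.0342 -0.0067]
 [-0.0067  0.0027 -1.    ]]
```

Run:
```python
from h import *
ims={n:cv2.imread(f"pics/{n}.png",0) for n in("t0","t2","t4","t5")}
a,K,E=shot("top","t6"); ims["t6"]=cv2.cvtColor(a,cv2.COLOR_RGB2GRAY)
r=ims["t4"]
def sh(i,j,x0,x1,y0,y1):
    w=cv2.createHanningWindow((x1-x0,y1-y0),cv2.CV_32F)
    return np.round(cv2.phaseCorrelate(np.float32(i[y0:y1,x0:x1]),np.float32(j[y0:y1,x0:x1]),w)[0],2)
for n in ims: print(n,"inside",sh(r,ims[n],175,193,213,229),"barrel",sh(r,ims[n],193,225,205,240),"absdiff",np.abs(r[213:229,175:193].astype(int)-ims[n][213:229,175:193]).mean().round(1),np.abs(r[205:240,193:221].astype(int)-ims[n][205:240,193:221]).mean().round(1))
s=cv2.imread("pics/s4.png",0);s5=cv2.imread("pics/s5.png",0);print("mouth",sh(s,s5,226,242,214,234))
```

```text
t0 inside [0.14 0.04] barrel [0.14 0.15] absdiff 11.8 11.1
t2 inside [-0.    0.04] barrel [0.2  0.07] absdiff 5.5 5.4
t4 inside [0. 0.] barrel [0. 0.] absdiff 0.0 0.0
t5 inside [-0.82 -0.48] barrel [0.02 0.03] absdiff 7.4 4.3
t6 inside [-0.87 -0.35] barrel [ 0.07 -0.02] absdiff 8.4 4.9
mouth [0.16 0.12]
```

The throat view confirms that the screw moved about 2 mm and then stuck. Under load the arm has tilted and lifted the rod, so I'll back off, straighten the tool for that sag and push again.

Emit:
{"fn": "step_arm", "kwargs": {"targets": [[[0, -0.04, 0, 0, 0, 0, 0], [0, -0.03, 0, 0, 0, 0, 0], [-0.004, -0.01, -0.008, 0.05, 0.02, 0, 0], [-0.003, -0.01, -0.008, 0.05, 0.02, 0, 0], [0, 0, 0, 0, 0, 0, 0]]]}}

```text
t: 17.68
ee_pos: [450.7, -133.5, 337.4]
orientation: [-2.182, -2.254, -0.005]
ft_force: [1.8, -7.2, -2.4]
width: 27.6
grasp_force: 30.0
```

Emit:
{"fn": "step_arm", "kwargs": {"targets": [[[0, 0.02, 0, 0, 0, 0, 0], [0, 0.02, 0, 0, 0, 0, 0], [0, 0.01, 0, 0, 0, 0, 0], [0, 0, 0, 0, 0, 0, 0], [0, 0, 0, 0, 0, 0, 0]]]}}

```text
t: 18.3
ee_pos: [451.1, -132.2, 337.9]
orientation: [-2.183, -2.258, -0.002]
ft_force: [0.0, -17.0, -1.5]
width: 27.8
grasp_force: 30.0
```

Emit:
{"fn": "step_arm", "kwargs": {"targets": [[[0, 0.006, 0, 0, 0, 0, 0], [0, 0.006, 0, 0, 0, 0, 0], [0, 0, 0, 0, 0, 0, 0], [0, 0, 0, 0, 0, 0, 0], [0, 0, 0, 0, 0, 0, 0]]]}}

```text
t: 18.92
ee_pos: [451.2, -132.0, 338.0]
orientation: [2.183, 2.259, 0.002]
ft_force: [-0.3, -20.8, -1.1]
width: 27.6
grasp_force: 30.0
```

```bash
cat > mv.py <<'E'
from h import *
from scipy.spatial.transform import Rotation as R
a,K,E=shot("top"); j=cv2.cvtColor(a,cv2.COLOR_RGB2GRAY); i=cv2.imread("pics/t4.png",0)
w=cv2.createHanningWindow((18,16),cv2.CV_32F)
print(np.round(cv2.phaseCorrelate(np.float32(i[213:229,175:193]),np.float32(j[213:229,175:193]),w)[0],2))
o=readout.get_obs();print(o["t"],o["ee_pos"].round(2),o["ft_force"].round(2),o["moment"].round(2),R.from_rotvec(o["orientation"]).as_matrix()[:,2].round(4))
E
python3 mv.py
```

```text
[-1.17 -0.33]
18.975 [ 451.17 -131.97  337.99] [ -0.18 -19.98  -1.84] [-3.79  0.02 -0.04] [ 1.e-03  8.e-04 -1.e+00]
```

Emit:
{"fn": "step_arm", "kwargs": {"targets": [[[0, 0.006, 0, 0, 0, 0, 0], [0, 0, 0, 0, 0, 0, 0], [0, 0, 0, 0, 0, 0, 0], [0, 0, 0, 0, 0, 0, 0], [0, 0, 0, 0, 0, 0, 0]]]}}

```text
t: 19.6
ee_pos: [451.2, -131.9, 338.1]
orientation: [2.183, 2.258, 0.002]
ft_force: [0.2, -22.6, -1.5]
width: 28.0
grasp_force: 30.0
```

```bash
python3 mv.py; python3 mv.py
```

```text
[-1.13 -0.32]
19.65 [ 451.19 -131.85  338.05] [ -1.39 -21.06  -0.82] [-4.04  0.13  0.01] [ 1.1e-03  4.0e-04 -1.0e+00]
[-1.09 -0.32]
19.7 [ 451.21 -131.85  338.06] [ -0.48 -23.24  -0.92] [-3.98  0.07  0.01] [ 1.2e-03  4.0e-04 -1.0e+00]
```

Emit:
{"fn": "step_arm", "kwargs": {"targets": [[[0, 0.008, 0, -0.05, 0, 0, 0], [0.06, 0, 0, 0, 0.25, 0, 0], [-0.06, 0, 0, 0, -0.25, 0, 0], [-0.06, 0, 0, 0, -0.25, 0, 0], [0.06, 0, 0, 0, 0.25, 0, 0]]]}}

```text
t: 20.32
ee_pos: [450.9, -131.1, 338.1]
orientation: [2.183, 2.256, -0.001]
ft_force: [0.6, -18.3, -0.0]
width: 27.7
grasp_force: 30.0
```

```bash
python3 mv.py; python3 mv.py
```

```text
[-0.14 -0.04]
20.375 [ 451.34 -131.06  338.09] [  0.19 -18.77   0.04] [-3.29  0.16  0.09] [-1.0e-04 -1.8e-03 -1.0e+00]
[-0.15 -0.1 ]
20.425 [ 451.22 -131.02  338.01] [-1.000e-02 -1.811e+01 -3.600e-01] [-3.32  0.14 -0.02] [ 3.0e-04 -1.9e-03 -1.0e+00]
```

Emit:
{"fn": "step_arm", "kwargs": {"targets": [[[0.06, 0.006, 0, 0, 0.25, 0, 0], [0.06, 0.004, 0, 0, 0.25, 0, 0], [-0.12, 0.004, 0, 0, -0.5, 0, 0], [-0.12, 0.004, 0, 0, -0.5, 0, 0], [0.12, 0.004, 0, 0, 0.5, 0, 0]]]}}

```text
t: 21.05
ee_pos: [450.5, -129.9, 338.0]
orientation: [2.184, 2.256, -0.001]
ft_force: [1.5, -16.8, -2.1]
width: 28.0
grasp_force: 30.0
```

```bash
python3 mv.py; python3 mv.py
```

```text
[-1.33 -0.04]
21.1 [ 451.55 -129.88  338.12] [ -0.7  -15.77  -2.37] [-3.16  0.22  0.14] [-9.0e-04 -1.5e-03 -1.0e+00]
[-1.33 -0.07]
21.15 [ 451.3  -129.79  337.94] [  0.03 -18.12  -1.33] [-3.27  0.1   0.08] [-2.0e-04 -1.6e-03 -1.0e+00]
```

Emit:
{"fn": "step_arm", "kwargs": {"targets": [[[0.12, 0.008, 0, 0, 0.5, 0, 0], [-0.12, 0.01, 0, 0, -0.5, 0, 0], [-0.12, 0.01, 0, 0, -0.5, 0, 0], [0.12, 0.01, 0, 0, 0.5, 0, 0], [0.06, 0.01, 0, 0, 0.25, 0, 0]]]}}

```text
t: 21.78
ee_pos: [454.2, -127.5, 338.0]
orientation: [-2.176, -2.251, 0.022]
ft_force: [-0.7, -19.3, -2.3]
width: 28.1
grasp_force: 30.0
```

Emit:
{"fn": "step_arm", "kwargs": {"targets": [[[-0.12, 0.012, -0.003, 0, -0.5, 0, 0], [0.12, 0.012, 0, 0, 0.5, 0, 0], [-0.122, 0.012, 0, 0, -0.5, 0, 0], [0.12, 0.012, 0, 0, 0.5, 0, 0], [-0.122, 0.012, 0, 0, -0.5, 0, 0]]]}}

```text
t: 22.4
ee_pos: [448.2, -124.5, 337.7]
orientation: [2.173, 2.25, 0.017]
ft_force: [-1.2, -21.7, 0.2]
width: 27.7
grasp_force: 30.0
```

Emit:
{"fn": "step_arm", "kwargs": {"targets": [[[0.18, 0, 0, 0, 0.75, 0, 0], [-0.24, 0.01, 0, 0, -1, 0, 0], [0.238, 0.012, 0, 0, 1, 0, 0], [-0.24, 0.012, 0, 0, -1, 0, 0], [0.238, 0.012, 0, 0, 1, 0, 0]]]}}

```text
t: 23.02
ee_pos: [455.3, -121.5, 337.6]
orientation: [-2.168, -2.237, 0.039]
ft_force: [1.0, -10.7, -2.0]
width: 27.6
grasp_force: 30.0
```

Emit:
{"fn": "step_arm", "kwargs": {"targets": [[[-0.241, 0.022, 0, 0, -1, 0, 0], [0.239, 0.024, 0, 0, 1, 0, 0], [-0.241, 0.024, 0, 0, -1, 0, 0], [0.239, 0.024, 0, 0, 1, 0, 0], [-0.241, 0.024, 0, 0, -1, 0, 0]]]}}

```text
t: 23.65
ee_pos: [445.1, -115.9, 337.5]
orientation: [2.164, 2.242, 0.036]
ft_force: [-0.9, -17.8, 0.7]
width: 27.7
grasp_force: 30.0
```

Emit:
{"fn": "step_arm", "kwargs": {"targets": [[[0.239, 0.02, 0, 0, 1, 0, 0], [-0.241, 0.022, 0, 0, -1, 0, 0], [0.239, 0.022, 0, 0, 1, 0, 0], [-0.241, 0.022, 0, 0, -1, 0, 0], [0.239, 0.022, 0, 0, 1, 0, 0]]]}}

```text
t: 24.28
ee_pos: [454.9, -110.2, 337.6]
orientation: [-2.168, -2.238, 0.039]
ft_force: [0.9, -13.2, -1.8]
width: 27.8
grasp_force: 30.0
```

Emit:
{"fn": "step_arm", "kwargs": {"targets": [[[-0.241, 0.022, 0, 0, -1, 0, 0], [0.239, 0.022, 0, 0, 1, 0, 0], [-0.241, 0.022, 0, 0, -1, 0, 0], [0.239, 0.022, 0, 0, 1, 0, 0], [-0.241, 0.022, 0, 0, -1, 0, 0]]]}}

```text
t: 24.9
ee_pos: [444.5, -105.0, 337.4]
orientation: [2.164, 2.242, 0.036]
ft_force: [-1.4, -19.5, 0.9]
width: 27.8
grasp_force: 30.0
```

Emit:
{"fn": "step_arm", "kwargs": {"targets": [[[0.239, 0.022, 0, 0, 1, 0, 0], [-0.241, 0.022, 0, 0, -1, 0, 0], [0.239, 0.022, 0, 0, 1, 0, 0], [-0.241, 0.022, 0, 0, -1, 0, 0], [0.239, 0.022, 0, 0, 1, 0, 0]]]}}

```text
t: 25.52
ee_pos: [454.5, -99.3, 337.7]
orientation: [-2.168, -2.238, 0.039]
ft_force: [0.1, -14.4, -1.7]
width: 27.5
grasp_force: 30.0
```

Emit:
{"fn": "step_arm", "kwargs": {"targets": [[[-0.241, 0.02, 0, 0, -1, 0, 0], [0.239, 0.022, 0, 0, 1, 0, 0], [-0.241, 0.02, 0, 0, -1, 0, 0], [0.239, 0.022, 0, 0, 1, 0, 0], [-0.241, 0.02, 0, 0, -1, 0, 0]]]}}

```text
t: 26.15
ee_pos: [444.0, -94.2, 337.4]
orientation: [2.164, 2.242, 0.036]
ft_force: [-1.0, -16.2, 0.4]
width: 27.6
grasp_force: 30.0
```

Emit:
{"fn": "step_arm", "kwargs": {"targets": [[[0.239, 0.022, 0, 0, 1, 0, 0], [-0.241, 0.02, 0, 0, -1, 0, 0], [0.239, 0.022, 0, 0, 1, 0, 0], [-0.241, 0.02, 0, 0, -1, 0, 0], [0.239, 0.022, 0, 0, 1, 0, 0]]]}}

```text
t: 26.78
ee_pos: [454.0, -88.7, 337.6]
orientation: [-2.168, -2.238, 0.038]
ft_force: [1.2, -14.2, -1.3]
width: 28.0
grasp_force: 30.0
```

Emit:
{"fn": "step_arm", "kwargs": {"targets": [[[-0.241, 0.022, 0, 0, -1, 0, 0], [0.239, 0.022, 0, 0, 1, 0, 0], [-0.241, 0.022, 0, 0, -1, 0, 0], [0.239, 0.022, 0, 0, 1, 0, 0], [-0.241, 0.02, 0, 0, -1, 0, 0]]]}}

```text
t: 27.4
ee_pos: [443.5, -83.5, 337.4]
orientation: [2.164, 2.242, 0.036]
ft_force: [-0.6, -18.2, -0.4]
width: 27.7
grasp_force: 30.0
```

Emit:
{"fn": "step_arm", "kwargs": {"targets": [[[0.239, 0.022, 0, 0, 1, 0, 0], [-0.241, 0.022, 0, 0, -1, 0, 0], [0.239, 0.022, 0, 0, 1, 0, 0], [-0.241, 0.02, 0, 0, -1, 0, 0], [0.239, 0.022, 0, 0, 1, 0, 0]]]}}

```text
t: 28.02
ee_pos: [453.6, -78.0, 337.7]
orientation: [-2.168, -2.238, 0.038]
ft_force: [1.4, -14.4, -1.4]
width: 28.0
grasp_force: 30.0
```

Emit:
{"fn": "step_arm", "kwargs": {"targets": [[[-0.241, 0.02, 0, 0, -1, 0, 0], [0.239, 0.022, 0, 0, 1, 0, 0], [-0.241, 0.02, 0, 0, -1, 0, 0], [0.239, 0.022, 0, 0, 1, 0, 0], [-0.241, 0.02, 0, 0, -1, 0, 0]]]}}

```text
t: 28.65
ee_pos: [442.9, -72.9, 337.3]
orientation: [2.165, 2.242, 0.036]
ft_force: [-1.1, -16.6, -0.0]
width: 27.9
grasp_force: 30.0
```

Emit:
{"fn": "step_arm", "kwargs": {"targets": [[[0.239, 0.022, 0, 0, 1, 0, 0], [-0.241, 0.02, 0, 0, -1, 0, 0], [0.239, 0.022, 0, 0, 1, 0, 0], [-0.241, 0.02, 0, 0, -1, 0, 0], [0.239, 0.022, 0, 0, 1, 0, 0]]]}}

```text
t: 29.28
ee_pos: [453.1, -67.1, 337.7]
orientation: [-2.168, -2.237, 0.037]
ft_force: [2.1, -11.0, -1.0]
width: 27.5
grasp_force: 30.0
```

Emit:
{"fn": "step_arm", "kwargs": {"targets": [[[-0.241, 0.02, 0, 0, -1, 0, 0], [0.239, 0.022, 0, 0, 1, 0, 0], [-0.241, 0.02, 0, 0, -1, 0, 0], [0.239, 0.022, 0, 0, 1, 0, 0], [-0.241, 0.02, 0, 0, -1, 0, 0]]]}}

```text
t: 29.9
ee_pos: [442.0, -61.0, 337.0]
orientation: [2.17, 2.242, 0.04]
ft_force: [-0.7, 0.1, -0.9]
width: 27.9
grasp_force: 30.0
```

```bash
cat > scr.py <<'E'
from h import *
a,K,E=shot("top","t7"); g=cv2.cvtColor(a,cv2.COLOR_RGB2GRAY).astype(int); r=cv2.imread("pics/t4.png",0).astype(int)
m=(abs(g-r)>40).astype(np.uint8); m[:,185:]=0; m[:195]=0; m[275:]=0
n,l,s,c=cv2.connectedComponentsWithStats(m)
for i in range(1,n):
    if s[i,4]>8: print(s[i],c[i].round(1),plane(K,E,c[i],25).round())
print("tub near-end ref rect corners world approx centre", plane(K,E,(132,235),128).round())
o=readout.get_obs();print(o["t"],o["ee_pos"].round(1),o["ft_force"].round(1))
E
python3 scr.py
```

```text
[145 216  12   3  27] [150.4 217.3] [482. 215.  25.]
[176 217   8   9  39] [179.2 220.4] [473. 137.  25.]
[149 222   5   5  10] [151.5 224.4] [463. 211.  25.]
[148 222  22  19 153] [159.  233.3] [438. 190.  25.]
tub near-end ref rect corners world approx centre [422. 236. 128.]
29.95 [440.  -60.6 336.7] [ 5.3 -2.2 -0.5]
```

Run:
```python
from h import *
a,_,_=shot("top"); b,_,_=shot("scene")
cv=np.zeros((600,800,3),np.uint8); cv[:,:400]=cv2.resize(a[195:270,140:190],(400,600)); cv[:,400:]=cv2.resize(b[195:270,210:260],(400,600))
cv2.imwrite("pics/m7.png",cv2.cvtColor(cv,cv2.COLOR_RGB2BGR))
```

```text
(no output)
```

View pics/m7.png

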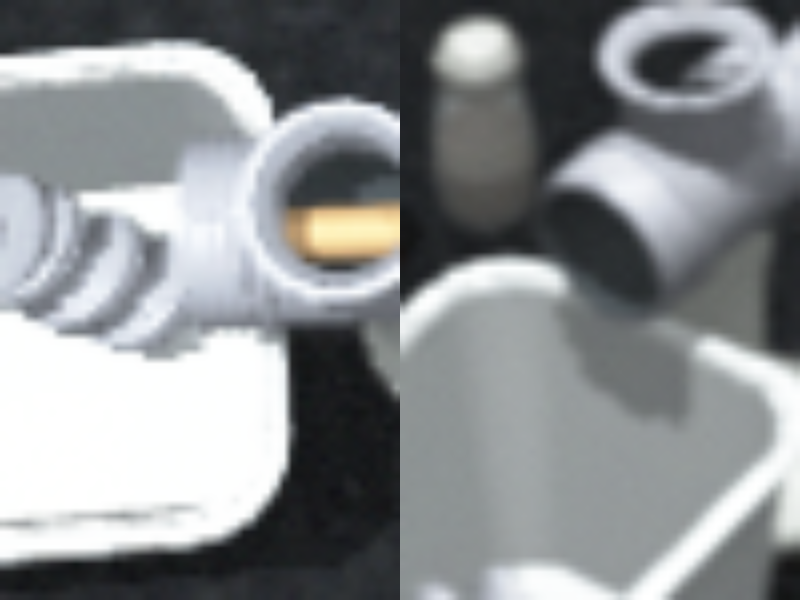

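The screw is lying in the tub at about (145-165, 220-238) in the top view and the mouth is empty. Now I'll withdraw the rod.

Emit:
{"fn": "step_arm", "kwargs": {"targets": [[[0.12, -0.02, 0, 0, 0.5, 0, 0], [0.003, -0.1, 0, 0, 0, 0, 0], [0.005, -0.15, 0, 0, 0, 0, 0], [0.007, -0.2, 0, 0, 0, 0, 0], [0.007, -0.2, 0, 0, 0, 0, 0]]]}}

```text
t: 30.68
ee_pos: [448.1, -95.3, 337.0]
orientation: [-2.183, -2.253, -0.001]
ft_force: [1.1, 0.3, -1.6]
width: 27.9
grasp_force: 30.0
```

Emit:
{"fn": "step_arm", "kwargs": {"targets": [[[0.009, -0.25, 0, 0, 0, 0, 0], [0.011, -0.3, 0, 0, 0, 0, 0], [0.011, -0.3, 0, 0, 0, 0, 0], [0.011, -0.3, 0, 0, 0, 0, 0], [0.011, -0.3, 0, 0, 0, 0, 0]]]}}

```text
t: 31.3
ee_pos: [450.6, -168.1, 336.9]
orientation: [-2.182, -2.253, -0.0]
ft_force: [0.5, 0.2, -1.2]
width: 28.2
grasp_force: 30.0
```

Emit:
{"fn": "step_arm", "kwargs": {"targets": [[[0.01, -0.3, 0, 0, 0, 0, 0], [0, -0.6, 0, 0, 0, 0, 0], [-0.2, -0.9, 0, 0, 0, 0, 0], [-0.3, -0.9, 0, 0, 0, 0, 0], [-0.3, -0.8, -0.3, 0, 0, 0, 0]]]}}

```text
t: 31.92
ee_pos: [410.8, -344.3, 322.6]
orientation: [-2.184, -2.256, -0.001]
ft_force: [0.0, 0.2, -1.5]
width: 27.9
grasp_force: 30.0
```

Emit:
{"fn": "step_arm", "kwargs": {"targets": [[[0, 0, -0.6, 0, 0, 0, 0], [0, 0, -0.6, 0, 0, 0, 0], [0, 0, -0.5, 0, 0, 0, 0], [0, 0, -0.3, 0, 0, 0, 0], [0, 0, -0.2, 0, 0, 0, 0]]]}}

```text
t: 32.55
ee_pos: [411.2, -342.2, 211.4]
orientation: [-2.182, -2.253, -0.001]
ft_force: [-0.6, -0.4, -1.2]
width: 28.0
grasp_force: 30.0
```

Emit:
{"fn": "step_arm", "kwargs": {"targets": [[[0, 0, -0.12, 0, 0, 0, 0], [0, 0, -0.1, 0, 0, 0, 0], [0, 0, -0.06, 0, 0, 0, 0], [0, 0, -0.02, 0, 0, 0, 0], [0, 0, 0, 0, 0, 0, 0]]]}}

```text
t: 33.17
ee_pos: [411.3, -342.0, 197.2]
orientation: [-2.183, -2.254, -0.001]
ft_force: [-0.2, -0.4, -0.8]
width: 27.6
grasp_force: 30.0
```

Emit:
{"fn": "step_arm", "kwargs": {"targets": [[[0, 0, -0.01, 0, 0, 0, 0], [0, 0, -0.01, 0, 0, 0, 0], [0, 0, 0, 0, 0, 0, 0], [0, 0, 0, 0, 0, 0, 0], [0, 0, 0, 0, 0, 0, 0]]]}}

```text
t: 33.8
ee_pos: [411.2, -342.0, 196.0]
orientation: [-2.183, -2.254, -0.001]
ft_force: [-0.2, 0.9, -1.0]
width: 27.7
grasp_force: 30.0
```

Emit:
{"fn": "step_arm", "kwargs": {"targets": [[[0, 0, -0.01, 0, 0, 0, 0], [0, 0, -0.01, 0, 0, 0, 0], [0, 0, -0.01, 0, 0, 0, 0], [0, 0, 0, 0, 0, 0, 0], [0, 0, 0, 0, 0, 0, 0]]]}}

```text
t: 34.42
ee_pos: [411.3, -342.0, 194.5]
orientation: [-2.183, -2.254, -0.001]
ft_force: [-0.4, 0.5, -0.6]
width: 27.5
grasp_force: 30.0
```

Emit:
{"fn": "step_arm", "kwargs": {"targets": [[[0, 0, -0.008, 0, 0, 0, 0], [0, 0, 0, 0, 0, 0, 0.4], [0, 0, 0, 0, 0, 0, 0.6], [0, 0, 0, 0, 0, 0, 0.8], [0, 0, 0, 0, 0, 0, 0.8]]]}}

```text
t: 35.05
ee_pos: [411.3, -342.0, 194.1]
orientation: [-2.183, -2.254, -0.001]
ft_force: [-0.5, 0.2, 0.0]
width: 61.9
grasp_force: 0.0
```

Emit:
{"fn": "step_arm", "kwargs": {"targets": [[[0, 0, 0, 0, 0, 0, 0.8], [0, 0, 0, 0, 0, 0, 0.8], [0, 0, 0.3, 0, 0, 0, 0.8], [0, 0, 0.6, 0, 0, 0, 0.8], [0, 0, 0.8, 0, 0, 0, 0.8]]]}}

```text
t: 35.67
ee_pos: [411.0, -341.7, 280.2]
orientation: [-2.182, -2.253, -0.001]
ft_force: [0.8, -0.3, 0.2]
width: 70.2
grasp_force: 0.0
```

Emit:
{"fn": "step_arm", "kwargs": {"targets": [[[0, 0, 0.8, 0, 0, 0, 0.8], [0, 0, 0.8, 0, 0, 0, 0.8], [-0.4, -0.8, 0, 0, 0, 0, 0.8], [-0.4, -0.8, 0, 0, 0, 0, 0.8], [0, 0, 0, 0, 0, 0, 0.8]]]}}

```text
t: 36.3
ee_pos: [370.1, -423.8, 360.4]
orientation: [-2.187, -2.252, -0.0]
ft_force: [0.0, 0.7, 0.6]
width: 70.1
grasp_force: 0.0
```

```bash
python3 scr.py
python3 - <<'E'
from h import *
a,K,E=shot("top","t8"); h=cv2.cvtColor(a,cv2.COLOR_RGB2HSV)
m=cv2.inRange(h,(5,80,80),(25,255,255)); m[:,:270]=0;m[:,430:]=0;m[:200]=0;m[290:]=0
ys,xs=np.nonzero(m); W=np.array([plane(K,E,q,22)[:2] for q in np.c_[xs,ys]])
mu=W.mean(0);u=np.linalg.svd(W-mu)[2][0];u*=np.sign(u[1]);t=(W-mu)@u;print(len(xs),t.min(),t.max(),"tip",mu+u*t.max(),"mid",mu+u*(t.min()+40))
t0=cv2.imread("pics/t0.png",0).astype(int);g=cv2.cvtColor(a,cv2.COLOR_RGB2GRAY)
print("tub far end diff",abs(t0-g)[200:270,85:105].mean(),"bystanders",abs(t0-g)[180:212,300:365].mean(),abs(t0-g)[140:172,185:238].mean())
b,K1,E1=shot("scene","s8");h=cv2.cvtColor(b,cv2.COLOR_RGB2HSV);m=cv2.inRange(h,(5,80,80),(25,255,255));m[:,:270]=0;m[:, 400:]=0;m[:150]=0;m[240:]=0
ys,xs=np.nonzero(m);k=np.argmin(xs);print("scene tip px",xs[k],ys[k],"pred flat",proj(K1,E1,[*(mu+u*t.max()),22]))
E
```

```text
[175 216  10  13  90] [179.9 221.9] [468. 135.  25.]
[115 227  42  21 534] [134.9 237.3] [429. 254.  25.]
tub near-end ref rect corners world approx centre [422. 236. 128.]
36.35 [ 370.6 -422.6  359.9] [ 0.5  0.4 -0.4]
707 -204.33641281405235 131.12475710077143 tip [ 403.76065622 -151.49151206] mid [ 416.79970691 -446.6648274 ]
tub far end diff 14.648571428571428 bystanders 10.617307692307692 9.727594339622641
scene tip px 305 213 pred flat [306.52135526 215.98099568]
```

Run:
```python
from h import *
c=np.load("c.npz");K,E=c["K"],c["E"]
def lm(n):
    h=cv2.cvtColor(cv2.imread(f"pics/{n}.png"),cv2.COLOR_BGR2HSV);m=cv2.inRange(h,(5,80,80),(25,255,255));m[:,:290]=0;m[:,400:]=0;m[:150]=0;m[240:]=0
    ys,xs=np.nonzero(m);k=np.argmin(xs);return np.array([xs[k],ys[k]])
d0=lm("s1")-proj(K,E,[417.9,-157.8,22]);d1=lm("s8")-proj(K,E,[403.8,-151.5,22]);print(d0,d1)
if abs(d1-d0)[1]<3: print(ctrl.close_job())
```

```text
[-0.98388094 -2.40495084] [-1.51270856 -2.97516049]
the job is handed in; nothing more can be done
None
```

The screw is in the tub and the pusher is lying flat on the board, and I've handed the job in at about 36 s. I don't have the verdict. The screw jammed at about 22 N and only slid once I rolled the rod to and fro; the highest wrist reading was about 23 N, but force was only read between moves.

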